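Face up the sample jar

ROBOT

A 6-joint arm with a two-finger parallel gripper is mounted at the origin on the work surface. World frame = base frame: x ahead of the robot, y to its left, z up, the work surface at z = 0. Lengths are in m, angles in rad, forces in N, time in s.
With the tool pointing down it reaches from about 0.35 to 0.85 m from the base axis. Payload 8.1 kg.
Tool frame: the origin (TCP) lies midway between the tips of the shut fingers; the grasp point (between the pads) lies robot.grip_depth behind it (robot.grip_depth is the distance from the TCP to the grasp point, in m); z points along the fingers, y is the line along which they close (so a half turn about z gives the same grasp; the last joint's range is limited). The gripper opens to 93 mm and grips with 3 to 60 N. Pads are 15 mm wide; open, the fingers measure 128 mm over their backs; the gripper's body (75 mm by 188 mm) begins 65 mm behind the grasp point.
Start: joints at [-1.306, 0.13, 1.488, -0, 1.523, -0.085], TCP at [0.206, -0.564, 0.219] pointing down, gripper open.
Joint ranges: [-2.96, 2.96], [-0.89, 2.26], [0.02, 2.5], [-1.34, 4.48], [0, 2.73], [-2.66, 2.66]. Speed limits (rad/s): [2.39, 2.39, 2.79, 3.14, 3.14, 3.14].

INTERFACE

Orientations are given as a rotation vector (axis times angle).
In Python, from plant import robot gives the robot as it stands.
- The arm moves only by the tool carry_out, never from a script. Its argument "rows" is a list of rows, each a list of 6 numbers: the shift along the tool's x, y, z in m, then the turn, a rotation vector about the tool's x, y, z in degrees. A call has 1 to 12 rows; each row is the pose to reach, as a shift and turn from the pose commanded when the call began, along the tool's axes at that moment; what a row does not reach only later rows make up. A row lasts 1/8 s, in which the tool goes at most 62.5 mm and 10.7 degrees, less where a joint would pass 70% of its speed; a pose out of reach is approached as far as the arm can. A call with a gripper value outside its range is refused whole. "jaw" is the closure in counts, from 0 (fully open) to 255 (shut), set as the call begins (left out, the last holds). The fingers move at their own pace and stop on an object; "force" is the grip in N (left out, the last holds). Time passes only in rows, so rows that repeat a pose let the fingers close. It gives the time, the measured TCP pose, the force, the opening and the grip force at its end, in the units of the state.
- robot.read_state(): the state, without advancing time (a new reading comes with each control period).
- robot.read_camera(name): name is "scene" or "top"; returns the picture (480x640x3 uint8, red, green, blue); there is no depth.
- robot.camera_model(name): a dict with "fx", "fy", "cx", "cy" (pixels), "dist" ([k1, k2, p1, p2, k3] as OpenCV has them; the pictures are not rectified), "R" (3x3) and "t" (3): a world point X has camera coordinates R X + t. Camera axes: x right, y down, z forward; pixel columns grow to the right and rows downward; lengths in m; the calibration is good to about 2 mm. A picture is of the moment at which its call begins. camera_model takes no time and is no camera call.
- robot.close_job(): hands the job in; it is judged then, once.
Trained networks look in the newest picture that a camera, given by its name, has taken for a name from the list of things; names that differ only in an ending like _2 or _b are one class to them, and where a whole thing is asked for, a point or a joint stands for the part that bears it (a point fixed in the world has none). Each returns a list of dicts, best first, with "conf" (0 to 1); they miss things now and then, are a little off and sometimes report something else, mostly with a low value. They report only what shows in the picture. A call takes as long as a camera call. They do not tell look-alikes from the thing itself.
- robot.outline_of(camera, target): "pixels" (480x640 bool, what is visible of it) and "pixel" ([column, row] in pixels, amid what is visible of it).
The state is a dict: "t": time; "q": joint angles; "dq": joint speeds; "joint_torque": joint torques, N m; "tool_pos": TCP position; "orientation": TCP orientation; "force": force on the tool from outside, world axes, zero at the start; "wrist_torque": the same for the moment, N m; "opening": finger opening in m; "gripper_force": force on a finger pad.
Only numpy, scipy, OpenCV 4.12 (cv2) and the standard library are available. Lean on these libraries where they do the work, as an engineer would, in place of code of your own. Each camera call takes 0.05 s, during which the arm holds its last target. There are 200 camera calls.

TASK

One of the three sample jars stands pulled out of its bay in the rack with its label turned away. Slide it straight back until it is fully home in its bay, then roll it round in the bay until its label faces squarely out of the rack's open front like its neighbours' labels; a light fingertip on the edge of its lid will do it. It is glass: be gentle, keep it upright, and leave the other two jars and the beaker as they are.

Things in the scene. Friction and masses are not known exactly. Their poses are not given: they have to be found in the camera images.
- jar: The jar to be faced: upright amber glass jar, cylinder 94 mm wide, 55 mm high to a 7 mm shoulder, black screw lid on top; too wide to grasp. Origin: centre of its underside; z up its axis; its -x points out through the middle of its label. 0.4 to 0.7 kg. Glass slides easily on the rack. More than 22 N from the fingers, from above or from the side, is too rough for it.
- jar_neck (a point): Centre of that jar's glass shoulder, 62 mm above its underside. The flat black lid over it is 89 mm wide and 22 mm deep. How high its top stands is NOT known: sealing rings differ, 20 to 30 mm above this point (82 to 92 mm above the underside); find it by touch. The lid is tight: it neither sinks nor turns on the jar.
- jar_label (a point): Middle of that jar's label: white paper, 66 mm wide, 36 mm high, 30 mm above the underside, 47 mm off the axis. Axes as the jar's: -x points straight out of the label. A 14 mm wide white seal strip runs from it up over the lid's edge to 11 mm from the lid's centre, so the label's direction shows from above too.
- bay_home (a point): Floor centre of that jar's bay, marked by a grey ring 72 mm wide: fully home means the jar's origin is here, its wall against the bay's back. Axes as the rack's: -x out of the open front. A tip pressing 5 to 9 N on the lid, 30 to 38 mm off the axis, and moved round the axis carries the jar round with some slip and drags it its own way: strokes towards the bay's back keep it home.
- rack: White moulded rack, fixed, three bays 108 mm apart along y. Origin: on the bench under the middle bay's centre; -x is the open front. Floor 12 mm thick, from 126 mm in front to 58 mm behind the bay centres; back wall 70 mm high, inner face 47.5 mm behind them; dividers 10 mm thick, 52 mm high, 98 mm apart (2 mm clear of a jar each side), round noses 35 mm in front of them.
- jar_b_label (a point): Middle of the label of a neighbour, a jar of the same kind at home in its bay, label already facing front; its axis is 47 mm behind this point along its +x, its underside 30 mm below. Leave it.
- jar_c_label (a point): The same on the other neighbour. Leave it.
- beaker: Empty glass beaker, 68 mm wide, 90 mm high, on the bench; origin at the centre of its underside. Leave it.
- centrifuge: White bench centrifuge with a dark domed lid, 156 mm wide, 133 mm high, fixed; origin at the centre of its underside.
Not all that is in view belongs to the job. Leave any pink look-alike of the jar alone.

How it is judged:
On the way, in this order (a step that is already met when the one before it is completed fails the run):
1. the jar is fully home in its bay (horizontal distance between jar and bay_home below 0.006 m and angle between jar's own z axis and vertical below 0.05 rad), for 0.2 s.
2. at home, the jar is turned until its label faces the open front (horizontal distance between jar and bay_home below 0.008 m and angle between the x axis of jar_label and the x axis of bay_home, either way round below 0.17 rad and x of jar_label in the frame of bay_home below 0 m), for 0.2 s.
At the end, for the whole second after the job is handed in: The jar stands upright and still in its bay, within 8 mm of fully home, its label facing out of the rack's open front to within 10 degrees; the two neighbours' labels are within 8 mm and the beaker within 15 mm of where they were; the robot has let go (all of step 2 and angle between jar's own z axis and vertical below 0.05 rad and linear speed of jar below 0.01 m/s and angular speed of jar below 0.1 rad/s and distance of each of jar_b_label, jar_c_label from where it was at the start of the episode below 0.008 m and distance of beaker from where it was at the start of the episode below 0.015 m); the robot touches nothing.
It fails at once if the fingers press on the jar with more than 22 N (contact force between the fingers and jar above 22 N).
It fails at once if the jar is tipped by more than 10 degrees (angle between jar's own z axis and vertical above 0.17 rad).
It fails at once if a neighbour jar is pushed or turned by more than 8 mm at its label (distance of any of jar_b_label, jar_c_label from where it was at the start of the episode above 0.008 m).
It fails at once if the beaker is moved by more than 15 mm (distance of beaker from where it was at the start of the episode above 0.015 m).
It also fails if it takes over 67 s, if anything falls off the work surface, if the arm or the gripper's body presses on something with over 40 N, if the wrist force passes 120 N, or if a joint passes its speed limit or range.

## Working session

There is one attempt and no reset: what is moved stays moved. The work goes in short steps, Python scripts to look and compute and a tool call to move; the robot and the scene stay as the last step left them, time stands still between calls to the robot, and variables do not carry over. Pictures are saved under pics/ and viewed, at most 13 in all, crops included, and the job is handed in when it is done.

Besides the shell and the picture viewer there is one more tool, called after "Call:" as name([rows], argument=value, ...), one row to a line, values as JSON. carry_out: Moves the arm, as the interface text tells. Its arguments: {"type":"object","properties":{"rows":{"type":"array"},"jaw":{"type":"number"},"force":{"type":"number"}},"required":["rows"]}

```bash
mkdir -p pics; ls
python3 - <<'E'
from plant import robot
import cv2,numpy as np
for n in("scene","top"):
    im=robot.read_camera(n); cv2.imwrite(f"pics/{n}0.png",im[:,:,::-1])
    m=robot.camera_model(n); R=np.array(m["R"]);print(n,m["fx"],m["dist"],-R.T@np.array(m["t"]))
s=robot.read_state();print(s["t"],s["tool_pos"],s["orientation"],s["force"],robot.grip_depth)
E
```

```text
pics
scene 486.2133613388504 [-0.04368534  0.          0.          0.          0.        ] [1.12914287 0.50589826 0.80976826]
top 468.0738894321336 [-0.06101879  0.          0.          0.          0.        ] [ 0.46836304 -0.03795095  1.13936602]
0.1 [ 0.20549741 -0.5631615   0.21768279] [-3.09201552e+00 -5.46347737e-01  2.48699984e-04] [-0.32693311 -0.66582859  0.15636868] 0.0188
```

View pics/scene0.png

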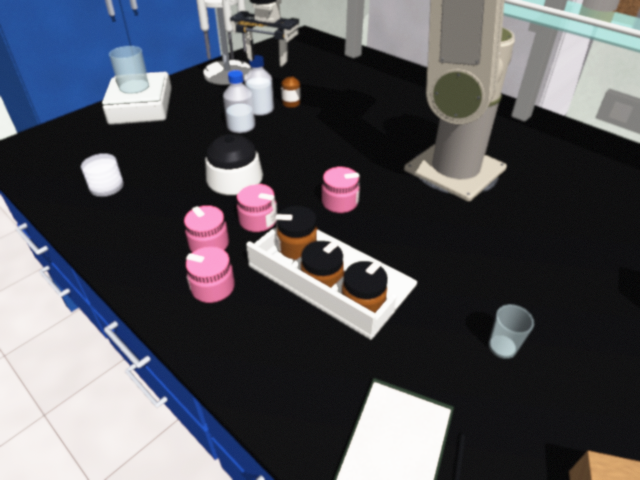

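View pics/top0.png

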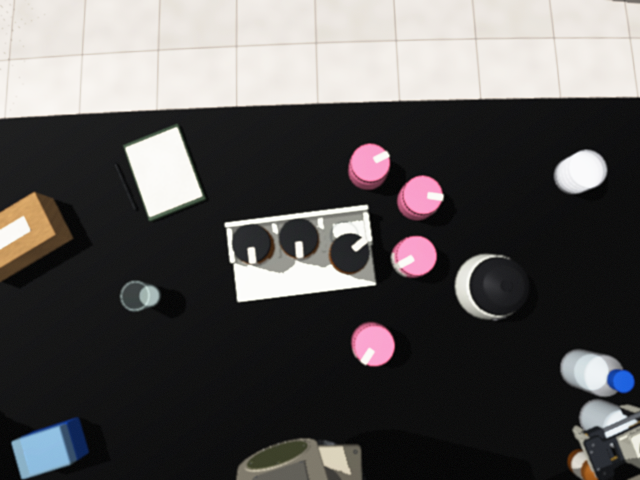

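The amber jars sit at (251,243), (299,238) and (350,253) in the top picture. The right one stands nearer the front and its strip points to the back right, so it is the one meant. The pink ones are look-alikes. Next I'll confirm this in a crop and measure.

```bash
cat > h.py <<'E'
from plant import robot
import cv2,numpy as np
M={n:robot.camera_model(n) for n in("scene","top")}
def cam(n):
    m=M[n];return np.array([[m["fx"],0,m["cx"]],[0,m["fy"],m["cy"]],[0,0,1]]),np.array(m["dist"]),np.array(m["R"]),np.array(m["t"])
def world(n,px,z):
    K,d,R,t=cam(n);p=cv2.undistortPoints(np.float64(px).reshape(-1,1,2),K,d)[:,0]
    r=np.c_[p,np.ones(len(p))]@R; c=-R.T@t
    return c+r*((z-c[2])/r[:,2])[:,None]
def pix(n,X):
    K,d,R,t=cam(n);return cv2.projectPoints(np.float64(X).reshape(-1,1,3),cv2.Rodrigues(R)[0],t,K,d)[0][:,0]
E
python3 - <<'E'
from h import *
im=robot.read_camera("top");c=im[195:315,215:395,::-1]
cv2.imwrite("pics/crop1.png",cv2.resize(c,None,fx=4.4,fy=4.4,interpolation=cv2.INTER_CUBIC))
for t in("jar","rack","jar_label","beaker","centrifuge","jar_neck","bay_home"):
    for o in robot.outline_of("top",t):
        ys,xs=np.nonzero(o["pixels"]);print(t,round(o["conf"],2),np.round(o["pixel"],1),xs.min(),xs.max(),ys.min(),ys.max(),len(xs))
# beaker
E
```

```text
jar 0.9 [369.2 345.2] 352 393 322 365 1457
jar 0.81 [417.2 196.8] 399 441 176 219 1461
jar 0.72 [351.4 257. ] 329 368 234 274 1310
jar 0.65 [371.6 163.6] 348 389 144 189 1473
rack 0.57 [303.  267.3] 226 374 206 300 6350
jar_label 0.73 [417.4 197.3] 397 443 176 219 1569
jar_label 0.67 [350.2 254.3] 328 369 233 274 1380
jar_label 0.66 [410.  254.2] 391 435 236 277 1473
jar_label 0.64 [364.8 166.5] 348 388 144 188 1459
jar_label 0.61 [374.3 342.4] 351 393 324 364 1395
beaker 0.69 [137.8 295. ] 121 159 282 311 875
centrifuge 0.82 [490.4 284.5] 457 527 254 319 3654
jar_neck 0.95 [416.8 258.5] 390 436 236 277 1524
jar_neck 0.86 [420.5 198. ] 398 442 176 219 1474
jar_neck 0.8 [369.5 342.8] 352 393 323 364 1394
jar_neck 0.58 [366.1 165.2] 349 388 145 189 1422
bay_home 0.85 [343.3 227.1] 330 358 221 241 335
```

View pics/crop1.png

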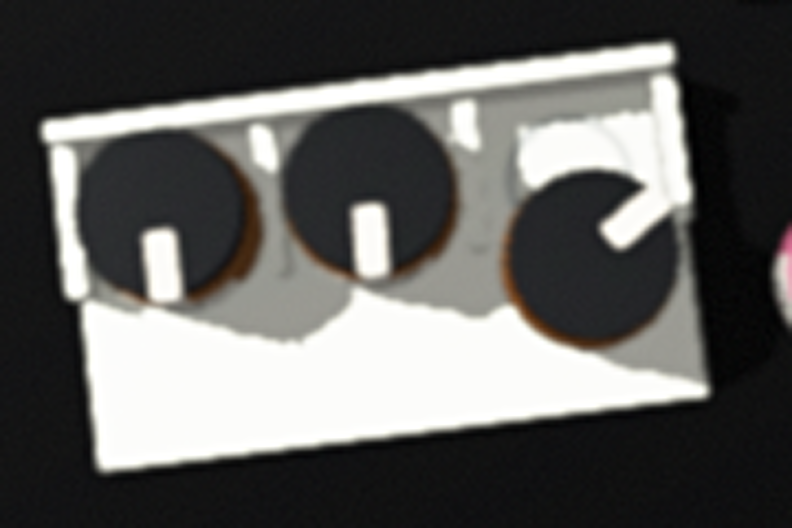

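The crop confirms it: the right-hand amber jar (lid at about (349,254)) stands pulled out with its strip pointing back-right. The neighbours' strips point to the front. Next I'll fit the rack pose from the front corners and the neighbours' lids.

Run:
```python
from h import *
from scipy.optimize import least_squares
im=robot.read_camera("top")
f=lambda p:(215+(p[0]+.5)/4.4-.5,195+(p[1]+.5)/4.4-.5)
g=cv2.cvtColor(im,cv2.COLOR_RGB2GRAY)
obs=[f(p) for p in[(100,470),(708,397),(45,120),(671,42),(162,213),(371,190)]]
zt=.098
def mod(q,hb):
    P=np.array([[-.126,.167,.012],[-.126,-.167,.012],[.058,.167,hb],[.058,-.167,hb],[0,.108,zt],[0,0,zt]])
    c,s=np.cos(q[2]),np.sin(q[2]);return np.c_[P[:,:2]@np.array([[c,s],[-s,c]])+q[:2],P[:,2]]
for hb in(.07,.082):
    r=least_squares(lambda q:(pix("top",mod(q,hb))-obs).ravel(),[.55,.05,.1]);print(hb,r.x,r.cost,r.fun.round(1))
    q=r.x;c,s=np.cos(q[2]),np.sin(q[2]);R2=np.array([[c,-s],[s,c]])
    home=q[:2]+R2@[0,-.108];print("home",home)
    for lid in((591,258),):
        w=world("top",[f(lid)],zt)[0];print("jar",w,"in bay",R2.T@(w[:2]-home))
    a=world("top",[f(p) for p in[(612,237),(666,195)]],zt);d=a[1]-a[0];print("label ang rel rack",np.degrees(np.arctan2(d[1],d[0])-q[2]))
    print("scene homepx",pix("top",[[*home,.012]]))
for lid in((162,213),(371,190),(591,258)):
    for rx in (lid[0]-87,lid[0]+87): print(world("top",[f((rx,lid[1]))],zt)[0].round(4))
s=robot.read_state();print(s["t"])
b=world("top",[(132,295)],0.0);print("beaker",b)
```

```text
0.07 [0.5936954  0.02027378 0.0945968 ] 1.6867570344005745 [ 0.4 -0.2  0.2 -0.3  0.1  0.7  0.7  0.8 -0.7 -0.2 -0.6 -0.8]
home [ 0.60389663 -0.08724336]
jar [ 0.55402838 -0.09173344  0.098     ] in bay [-0.0500694   0.00024034]
label ang rel rack -59.1212731750097
scene homepx [[344.66961997 235.75988441]]
0.082 [0.59301004 0.02002275 0.09354848] 1.8551252089854018 [ 0.4  0.   0.2  0.1 -0.9  0.1  1.3  0.2 -0.6  0.1 -0.4 -0.5]
home [ 0.60309854 -0.08750502]
jar [ 0.55402838 -0.09173344  0.098     ] in bay [-0.04925059  0.00037382]
label ang rel rack -59.06120864543002
scene homepx [[344.78809695 236.0837221 ]]
[0.5843 0.1709 0.098 ]
[0.5818 0.0816 0.098 ]
[0.5931 0.0635 0.098 ]
[ 0.5906 -0.0252  0.098 ]
[ 0.5552 -0.0477  0.098 ]
[ 0.5528 -0.1358  0.098 ]
0.55
beaker [[0.47319355 0.44002515 0.        ]]
```

```bash
cat >> h.py <<'E'
from scipy.spatial.transform import Rotation as Ro
YAW=.0945; HOME=np.array([.6038,-.0873])
C,S=np.cos(YAW),np.sin(YAW); RB=np.array([[C,-S],[S,C]])
def bay(p): return RB.T@(np.array(p)[:2]-HOME)
def unbay(x,y,z): return np.r_[HOME+RB@[x,y],z]
def state():
    s=robot.read_state();R=Ro.from_rotvec(s["orientation"]).as_matrix()
    print("t",round(s["t"],2),"bay",(bay(s["tool_pos"])*1e3).round(1),"z",round(s["tool_pos"][2]*1e3,1),"F",np.round(s["force"],2),"Fbay",(RB.T@s["force"][:2]).round(2));return s,R
def shift(P):
    s,R=state();print("shift tool mm",(R.T@(np.array(P)-s["tool_pos"])*1e3).round(1))
    T=np.array([[C,S,0],[S,-C,0],[0,0,-1]]);print("turn",Ro.from_matrix(R.T@T).as_rotvec(degrees=True).round(2))
E
python3 - <<'E'
from h import *
print(world("scene",[(240,125),(262,108)],0),world("top",[(612,380)],.2))
s,R=state();print(R.round(3),s["opening"])
shift(unbay(-.120,0,.25)); shift(unbay(-.12,0,.04))
E
```

```text
[[ 0.26922449 -0.64101132  0.        ]
 [ 0.14223316 -0.67472979  0.        ]] [[ 0.27713222 -0.60429093  0.2       ]]
t 0.55 bay [-441.3 -436.7] z 218.6 F [ 1.22 -0.29  0.15] Fbay [ 1.19 -0.41]
[[ 0.939  0.343  0.   ]
 [ 0.343 -0.939  0.   ]
 [ 0.    -0.    -1.   ]] 0.09263376265224255
t 0.55 bay [-441.3 -436.7] z 218.6 F [ 1.22 -0.29  0.15] Fbay [ 1.19 -0.41]
shift tool mm [ 421.2 -341.3  -31.4]
turn [-0.   -0.   14.63]
t 0.55 bay [-441.3 -436.7] z 218.6 F [ 1.22 -0.29  0.15] Fbay [ 1.19 -0.41]
shift tool mm [ 421.2 -341.3  178.6]
turn [-0.   -0.   14.63]
```

Call:
carry_out([
  [0, 0, -0.05, 0, 0, 0],
  [0, -0.05, -0.08, 0, 0, 5],
  [0.03, -0.09, -0.08, 0, 0, 10],
  [0.08, -0.12, -0.08, 0, 0, 14.6],
  [0.13, -0.15, -0.08, 0, 0, 14.6],
  [0.18, -0.18, -0.08, 0, 0, 14.6],
  [0.23, -0.21, -0.08, 0, 0, 14.6],
  [0.28, -0.24, -0.08, 0, 0, 14.6],
  [0.33, -0.275, -0.06, 0, 0, 14.6],
  [0.38, -0.31, -0.04, 0, 0, 14.6],
  [0.421, -0.341, -0.03, 0, 0, 14.6],
  [0.421, -0.341, -0.03, 0, 0, 14.6],
], jaw=255, force=20)

```text
t: 2.05
tool_pos: [0.4849, -0.0955, 0.2473]
orientation: [-3.136, -0.157, 0.003]
force: [-0.4, -0.4, -1.2]
opening: -0.0
gripper_force: 0.0
```

Run:
```python
from h import *
shift(unbay(-.120,0,.04))
im=robot.read_camera("top");cv2.imwrite("pics/c2.png",cv2.resize(im[195:355,215:395,::-1],None,fx=3.7,fy=3.7))
```

```text
t 2.05 bay [-119.1    3. ] z 247.3 F [-0.36 -0.38 -1.23] Fbay [-0.4  -0.35]
shift tool mm [ -0.5   3.4 207.3]
turn [-0.09  0.1   0.33]
```

Call:
carry_out([
  [0, 0.003, 0.05, 0, 0, 0.3],
  [0, 0.003, 0.1, 0, 0, 0.3],
  [0, 0.003, 0.15, 0, 0, 0.3],
  [0, 0.003, 0.18, 0, 0, 0.3],
  [0, 0.003, 0.2, 0, 0, 0.3],
  [0, 0.003, 0.207, 0, 0, 0.3],
  [0, 0.003, 0.207, 0, 0, 0.3],
])

```text
t: 2.98
tool_pos: [0.4846, -0.1029, 0.0421]
orientation: [3.138, 0.139, 0.0]
force: [0.2, -0.2, 0.1]
opening: 0.0003
gripper_force: 0.0
```

Run:
```python
from h import *
shift(unbay(-.0545,0,.04))
im=robot.read_camera("scene");cv2.imwrite("pics/s2.png",cv2.resize(im[150:360,220:440,::-1],None,fx=2.8,fy=2.8))
```

```text
t 2.98 bay [-120.2   -4.2] z 42.1 F [ 0.22 -0.18  0.14] Fbay [ 0.2 -0.2]
shift tool mm [65.7 -4.6  2.1]
turn [ 0.01 -0.01 -0.33]
```

View pics/s2.png

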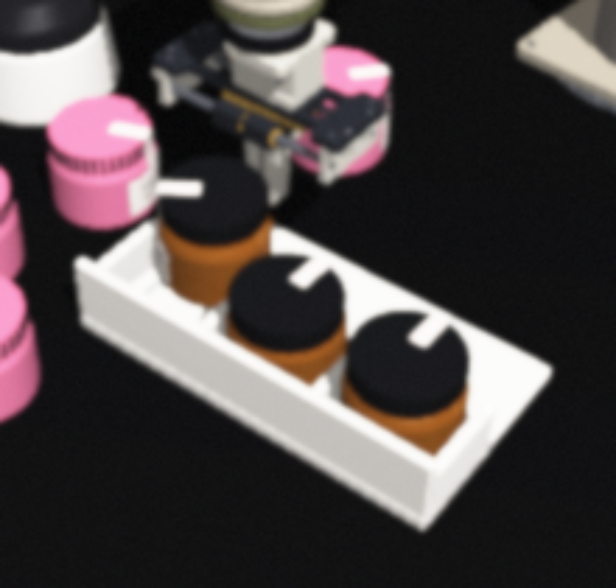

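The closed fingers stand just in front of the pulled-out jar, clear of the pink jars. Now I'll push gently.

Call:
carry_out([
  [0.003, -0.002, 0, 0, 0, 0],
  [0.006, -0.004, 0, 0, 0, 0],
  [0.009, -0.004, 0, 0, 0, 0],
  [0.012, -0.004, 0, 0, 0, 0],
  [0.015, -0.004, 0, 0, 0, 0],
  [0.018, -0.004, 0, 0, 0, 0],
  [0.021, -0.004, 0, 0, 0, 0],
  [0.025, -0.004, 0, 0, 0, 0],
  [0.029, -0.004, 0, 0, 0, 0],
  [0.033, -0.004, 0, 0, 0, 0],
  [0.037, -0.004, 0, 0, 0, 0],
])

```text
t: 4.4
tool_pos: [0.5213, -0.0947, 0.0416]
orientation: [-3.138, -0.141, 0.0]
force: [-0.6, 0.0, -0.3]
opening: 0.0004
gripper_force: 0.4
```

Run:
```python
from h import *
shift(unbay(-.0545,0,.04))
```

```text
t 4.4 bay [-82.8   0.4] z 41.6 F [-0.58  0.03 -0.34] Fbay [-0.58  0.08]
shift tool mm [28.3  0.3  1.6]
turn [-0.    0.   -0.27]
```

Call:
carry_out([
  [0.003, 0, 0, 0, 0, 0],
  [0.006, 0, 0, 0, 0, 0],
  [0.009, 0, 0, 0, 0, 0],
  [0.012, 0, 0, 0, 0, 0],
  [0.014, 0, 0, 0, 0, 0],
  [0.016, 0, 0, 0, 0, 0],
  [0.018, 0, 0, 0, 0, 0],
  [0.02, 0, 0, 0, 0, 0],
  [0.022, 0, 0, 0, 0, 0],
])

```text
t: 5.52
tool_pos: [0.5431, -0.0927, 0.0416]
orientation: [3.138, 0.141, 0.0]
force: [-0.4, -0.2, -0.2]
opening: 0.0003
gripper_force: 0.4
```

Run:
```python
from h import *
shift(unbay(-.0545,0,.04))
im=robot.read_camera("top");cv2.imwrite("pics/c3.png",cv2.resize(im[195:315,215:395,::-1],None,fx=4.4,fy=4.4,interpolation=cv2.INTER_CUBIC))
```

```text
t 5.53 bay [-60.9   0.3] z 41.6 F [-0.41 -0.25 -0.2 ] Fbay [-0.43 -0.21]
shift tool mm [6.4 0.3 1.6]
turn [ 0.   -0.   -0.27]
```

View pics/c3.png

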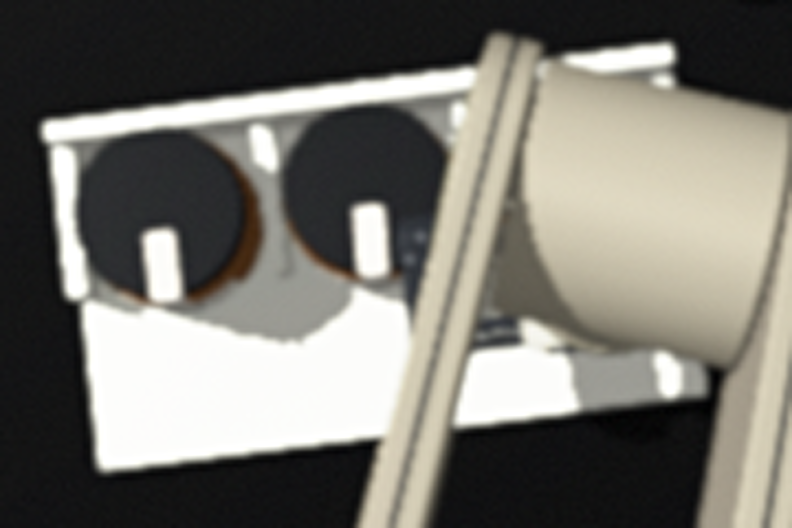

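The arm hides the bay from above here, so the last millimetres go by force.

Call:
carry_out([
  [0.001, 0, 0, 0, 0, 0],
  [0.002, 0, 0, 0, 0, 0],
  [0.003, 0, 0, 0, 0, 0],
  [0.004, 0, 0, 0, 0, 0],
])

```text
t: 6.08
tool_pos: [0.547, -0.0924, 0.0417]
orientation: [3.138, 0.141, 0.0]
force: [-0.4, -0.6, -1.3]
opening: 0.0007
gripper_force: 0.3
```

Call:
carry_out([
  [0.0007, 0, 0, 0, 0, 0],
  [0.0015, 0, 0, 0, 0, 0],
])

```text
t: 6.32
tool_pos: [0.5485, -0.0923, 0.0416]
orientation: [3.138, 0.141, -0.0]
force: [0.1, -0.1, 0.4]
opening: 0.0007
gripper_force: 0.3
```

Call:
carry_out([
  [0.0005, 0, 0, 0, 0, 0],
  [0.001, 0, 0, 0, 0, 0],
])

```text
t: 6.58
tool_pos: [0.5495, -0.0922, 0.0417]
orientation: [3.138, 0.141, 0.0]
force: [-0.3, -0.5, 0.4]
opening: 0.0006
gripper_force: 0.3
```

Call:
carry_out([
  [0.0005, 0, 0, 0, 0, 0],
  [0.001, 0, 0, 0, 0, 0],
])

```text
t: 6.82
tool_pos: [0.5505, -0.0921, 0.0416]
orientation: [3.138, 0.141, 0.0]
force: [0.3, -0.1, 0.5]
opening: 0.0004
gripper_force: 0.3
```

Call:
carry_out([
  [0.0005, 0, 0, 0, 0, 0],
  [0.001, 0, 0, 0, 0, 0],
])

```text
t: 7.08
tool_pos: [0.5506, -0.092, 0.0413]
orientation: [-3.138, -0.141, 0.003]
force: [-6.5, -1.4, 1.9]
opening: 0.0005
gripper_force: 3.1
```

Run:
```python
from h import *
state()
im=robot.read_camera("scene");cv2.imwrite("pics/s3.png",cv2.resize(im[180:340,240:420,::-1],None,fx=3.7,fy=3.7,interpolation=cv2.INTER_CUBIC))
```

```text
t 7.08 bay [-53.4   0.3] z 41.3 F [-6.49 -1.35  1.95] Fbay [-6.59 -0.73]
```

View pics/s3.png

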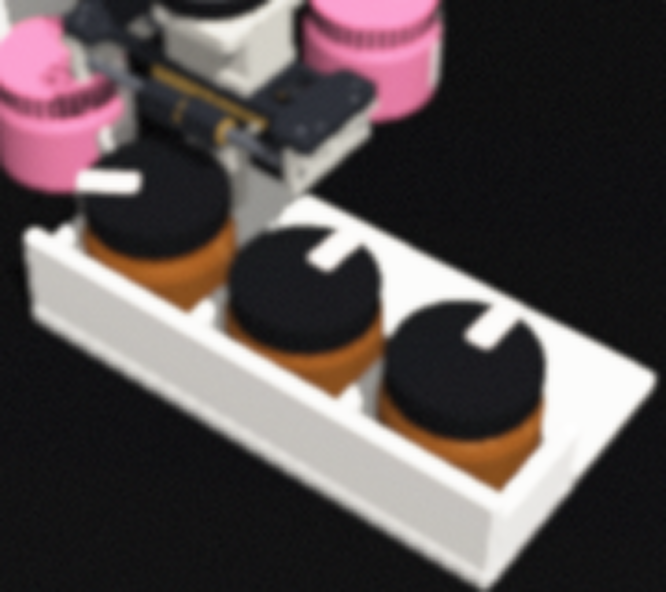

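Contact at 6.6 N means the jar is against the back wall. Now I'll back off and rise.

Call:
carry_out([
  [-0.004, 0, 0, 0, 0, 0],
  [-0.012, 0, 0, 0, 0, 0],
  [-0.022, 0, -0.01, 0, 0, 0],
  [-0.022, 0, -0.05, 0, 0, 0],
  [-0.022, 0, -0.08, 0, 0, 0],
  [0.0, -0.01, -0.09, 0, 0, 0],
  [0.02, -0.02, -0.085, 0, 0, 0],
  [0.027, -0.022, -0.075, 0, 0, 0],
  [0.027, -0.022, -0.072, 0, 0, 0],
  [0.027, -0.022, -0.072, 0, 0, 0],
])

```text
t: 8.38
tool_pos: [0.5752, -0.0679, 0.1126]
orientation: [-3.138, -0.14, 0.003]
force: [-0.7, 0.3, -0.6]
opening: 0.0005
gripper_force: 0.0
```

```bash
cat >> h.py <<'E'
def strip(n="scene",zt=.1,save=None):
    "label direction from the strip on the lid (deg, rack axes), jar at home"
    im=robot.read_camera(n);a=np.linspace(-np.pi,np.pi,361)[:-1];V=[]
    for r in(.018,.022,.026,.03,.034,.038):
        P=np.c_[HOME[0]+r*np.cos(a+YAW),HOME[1]+r*np.sin(a+YAW),np.full(360,zt)]
        p=pix(n,P).round().astype(int);V.append(im[p[:,1],p[:,0]].min(1)>150)
    h=np.sum(V,0);i=np.nonzero(h>=3)[0]
    print("strip deg",np.degrees(a[i]).round().astype(int).tolist())
    if save: cv2.imwrite(save,cv2.resize(im[180:340,240:420,::-1],None,fx=3.7,fy=3.7,interpolation=cv2.INTER_CUBIC))
E
python3 - <<'E'
from h import *
shift(unbay(-.026,.022,.112)); strip(save="pics/s4.png"); strip("top")
E
```

```text
t 8.38 bay [-26.7  22. ] z 112.6 F [-0.67  0.28 -0.6 ] Fbay [-0.64  0.34]
shift tool mm [0.7 0.  0.6]
turn [-0.03  0.12 -0.29]
strip deg [-80, -79, -78, -77, -76, -75, -74, -73, -72, -71, -70, -69, -68, -67, -66, -65, -64, -63, -62, -61, -60, -59, -58, -57, -56, -55, -54, -53, -52, -51, -50, -49, -48, -47, -46, -45, -44, -43, -42, -41, -40, -39]
strip deg [-121, -120, -119, -118, -117, -116, -115, -114, -113, -112, -111, -110, -109, -108, -107, -106, -105, -104, -103, -102, -101, -100, -99, -98, -97, -96, -95, -94, -93, -92, -91, -90, -89, -88, -87, -86, -85, -84, -83, -82, -81, -80, -79, -78, -77, -76, -75, -74, -73, -72, -71, -70, -69, -68, -67, -66, -65, -64, -63, -62, -61, -60, -59, -58, -57, -56, -55, -54, -53, -52, -51, -50, -49, -48, -47, -46, -45, -44, -43, -42, -41, -40, -39, -38, -37, -36, -35, -34, -33, -32, -31, -30, -29, -28, -27, -26, -25, -24, -23, -22, -21, -20, -19, -18, -17, -16, -15, -14, -13, -12, -11, -10, -9, -8, -7, -6, -5, -4, -3, -2, -1, 0, 1, 2, 3, 4, 5, 6, 7, 8, 9, 10, 11, 12, 13, 14, 15, 16, 17, 18, 19, 20, 21, 22, 23, 24, 25, 26, 27, 28, 29, 30, 31, 32, 33, 34, 35, 36, 37, 38, 39, 40, 41, 42, 43, 44, 45, 46, 47, 48, 49, 50, 51, 52, 53, 54, 55, 56, 57, 58, 59, 60, 61, 62, 63, 64, 65, 66, 67, 68, 69, 70, 71, 72, 73, 74, 75, 76, 77, 78, 79, 80, 81, 82, 83, 84, 85, 86, 87, 88, 89]
```

View pics/s4.png

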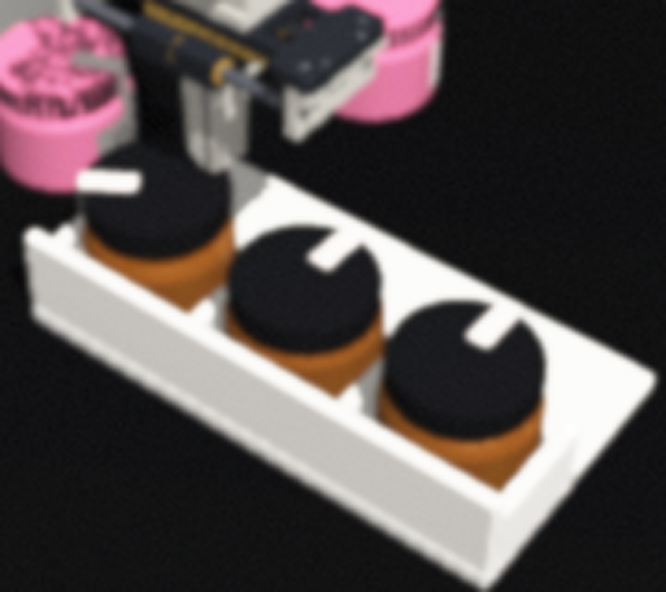

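The strip still reads about -60°, and the tip is over the lid's front-left edge. Now I'll feel for the lid's top.

Call:
carry_out([
  [0, 0, 0.003, 0, 0, 0],
  [0, 0, 0.006, 0, 0, 0],
  [0, 0, 0.007, 0, 0, 0],
  [0, 0, 0.008, 0, 0, 0],
  [0, 0, 0.009, 0, 0, 0],
])

```text
t: 9.1
tool_pos: [0.5764, -0.0677, 0.1046]
orientation: [3.138, 0.141, 0.0]
force: [0.0, -0.6, -0.6]
opening: 0.0005
gripper_force: 0.0
```

Call:
carry_out([
  [0, 0, 0.0007, 0, 0, 0],
  [0, 0, 0.0014, 0, 0, 0],
])

```text
t: 9.35
tool_pos: [0.5764, -0.0676, 0.1032]
orientation: [3.138, 0.141, 0.0]
force: [0.2, 0.1, -0.4]
opening: 0.0005
gripper_force: 0.0
```

Call:
carry_out([
  [0, 0, 0.0005, 0, 0, 0],
  [0, 0, 0.001, 0, 0, 0],
])

```text
t: 9.6
tool_pos: [0.5765, -0.0676, 0.1028]
orientation: [3.138, 0.141, 0.0]
force: [-2.7, 1.0, 6.9]
opening: 0.0002
gripper_force: 3.6
```

Lid top is at z≈103 mm, and I have about 7 N on it. Now the first part of a stroke clockwise, up the left side.

Call:
carry_out([
  [0.0037, -0.0038, 0, 0, 0, 0],
  [0.0081, -0.0069, 0, 0, 0, 0],
  [0.0129, -0.0093, 0, 0, 0, 0],
  [0.018, -0.0109, 0, 0, 0, 0],
])

```text
t: 10.1
tool_pos: [0.5932, -0.0553, 0.1028]
orientation: [3.138, 0.141, -0.001]
force: [-3.6, -1.1, 5.5]
opening: 0.0004
gripper_force: 3.0
```

Run:
```python
from h import *
state();strip()
```

```text
t 10.1 bay [-7.6 32.9] z 102.8 F [-3.58 -1.06  5.5 ] Fbay [-3.67 -0.72]
strip deg [-95, -94, -93, -92, -91, -90, -89, -88, -87, -86, -85, -84, -83, -82, -81, -80, -79, -78, -77, -76, -75, -74, -73, -72, -71, -70, -69, -68, -67, -66, -65, -64, -63, -62, -61, -60, 113, 114, 115, 116, 117, 118, 119, 120, 121, 122, 123]
```

Call:
carry_out([
  [0.0052, -0.0009, 0.0002, 0, 0, 0],
  [0.0106, -0.0009, 0.0002, 0, 0, 0],
  [0.0158, 0, 0.0002, 0, 0, 0],
  [0.0209, 0.0017, 0.0002, 0, 0, 0],
  [0.0256, 0.0042, 0.0002, 0, 0, 0],
  [0.0299, 0.0073, 0.0002, 0, 0, 0],
  [0.0336, 0.0111, 0.0002, 0, 0, 0],
])

```text
t: 11.02
tool_pos: [0.6277, -0.0628, 0.1028]
orientation: [-3.138, -0.141, 0.001]
force: [-4.7, 2.7, 8.8]
opening: 0.0005
gripper_force: 4.1
```

Run:
```python
from h import *
state();strip(save="pics/s5.png")
```

```text
t 11.03 bay [26.1 22.1] z 102.8 F [-4.72  2.72  8.76] Fbay [-4.44  3.15]
strip deg [39, 40, 41, 42, 43, 44, 45, 46, 47, 48, 49, 50, 51, 52]
```

View pics/s5.png

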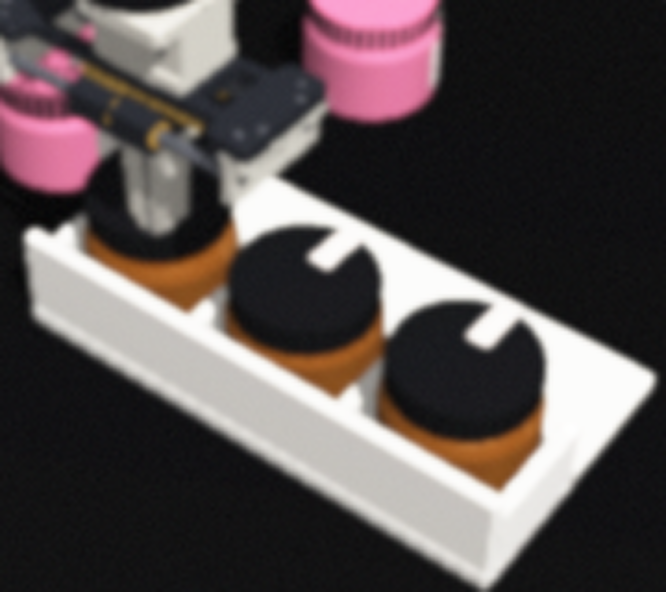

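The strip is hidden behind the gripper. I'll lift, go back to the start of the stroke, and look again.

Call:
carry_out([
  [0, 0, -0.005, 0, 0, 0],
  [0, 0, -0.012, 0, 0, 0],
  [-0.02, 0, -0.012, 0, 0, 0],
  [-0.04, 0, -0.012, 0, 0, 0],
  [-0.052, 0, -0.01, 0, 0, 0],
  [-0.052, 0, -0.007, 0, 0, 0],
  [-0.052, 0, -0.005, 0, 0, 0],
])

```text
t: 11.95
tool_pos: [0.5764, -0.0679, 0.107]
orientation: [3.138, 0.141, 0.001]
force: [0.5, -0.3, -0.6]
opening: 0.0007
gripper_force: 0.0
```

Run:
```python
from h import *
state();strip(save="pics/s6.png")
```

```text
t 11.95 bay [-25.5  21.9] z 107.0 F [ 0.49 -0.31 -0.59] Fbay [ 0.46 -0.35]
strip deg [-141, -140, -139, -138, -137, -136, -135, -134, -133, -132, -131, -130, -129, -128, -127, -126, -125, -124, -123, -122, -121, -120, -119, -118, -117, -116, -115, -114, -113, -112, -111, -110, -109, -108, -107, -106, -105, -104]
```

View pics/s6.png

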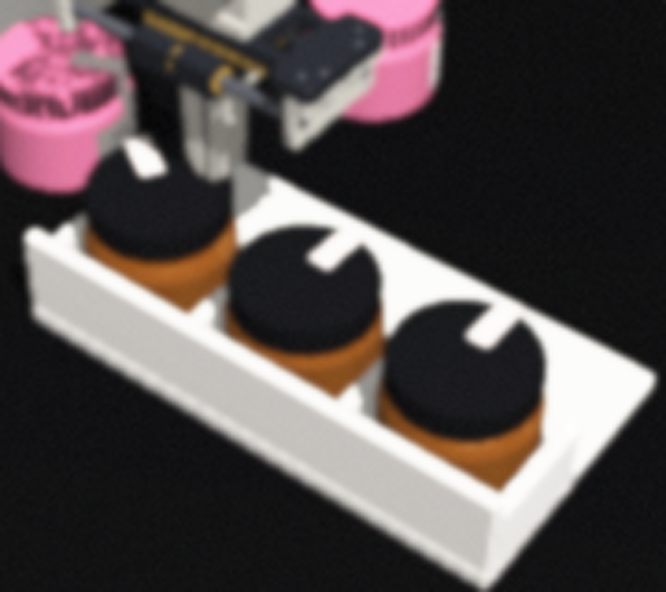

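Strip is now at about -122°, so 58° remain and the jar is still home. A second stroke, much the same.

Call:
carry_out([
  [0, 0, 0.002, 0, 0, 0],
  [0, 0, 0.0033, 0, 0, 0],
  [0, 0, 0.0042, 0, 0, 0],
  [0, 0, 0.0049, 0, 0, 0],
  [0, 0, 0.0049, 0, 0, 0],
])

```text
t: 12.62
tool_pos: [0.5762, -0.0679, 0.1029]
orientation: [3.138, 0.141, 0.001]
force: [-2.0, 1.1, 4.4]
opening: 0.0004
gripper_force: 2.6
```

Call:
carry_out([
  [0.0037, -0.0038, 0, 0, 0, 0],
  [0.0081, -0.0069, 0.0001, 0, 0, 0],
  [0.0129, -0.0093, 0.0001, 0, 0, 0],
  [0.018, -0.0109, 0.0001, 0, 0, 0],
])

```text
t: 13.12
tool_pos: [0.5929, -0.0557, 0.1028]
orientation: [3.138, 0.141, -0.001]
force: [-4.2, -0.3, 5.5]
opening: 0.0004
gripper_force: 3.3
```

Call:
carry_out([
  [0.0052, -0.0009, 0.0002, 0, 0, 0],
  [0.0106, -0.0009, 0.0002, 0, 0, 0],
  [0.0158, 0, 0.0002, 0, 0, 0],
  [0.0209, 0.0017, 0.0002, 0, 0, 0],
  [0.0256, 0.0042, 0.0002, 0, 0, 0],
  [0.0285, 0.0062, 0.0002, 0, 0, 0],
])

```text
t: 13.88
tool_pos: [0.622, -0.0589, 0.1028]
orientation: [-3.138, -0.141, -0.0]
force: [-4.6, 1.0, 7.9]
opening: 0.0004
gripper_force: 3.8
```

Call:
carry_out([
  [0, 0, -0.005, 0, 0, 0],
  [0, 0, -0.012, 0, 0, 0],
  [-0.02, 0, -0.012, 0, 0, 0],
  [-0.04, 0, -0.012, 0, 0, 0],
  [-0.047, 0.004, -0.01, 0, 0, 0],
  [-0.047, 0.004, -0.007, 0, 0, 0],
  [-0.047, 0.004, -0.005, 0, 0, 0],
])

```text
t: 14.75
tool_pos: [0.5759, -0.0673, 0.1067]
orientation: [-3.138, -0.141, -0.0]
force: [-0.2, -0.6, 0.8]
opening: 0.0008
gripper_force: 0.0
```

Run:
```python
from h import *
state();strip(save="pics/s7.png")
```

```text
t 14.75 bay [-25.9  22.5] z 106.7 F [-0.16 -0.57  0.77] Fbay [-0.21 -0.56]
strip deg [-180, -179, -178, -177, -176, -175, -174, -173, -172, -171, -170, -169, -168, -167, -166, 157, 164, 165, 166, 167, 168, 169, 170, 171, 172, 173, 174, 175, 176, 177, 178, 179]
```

View pics/s7.png

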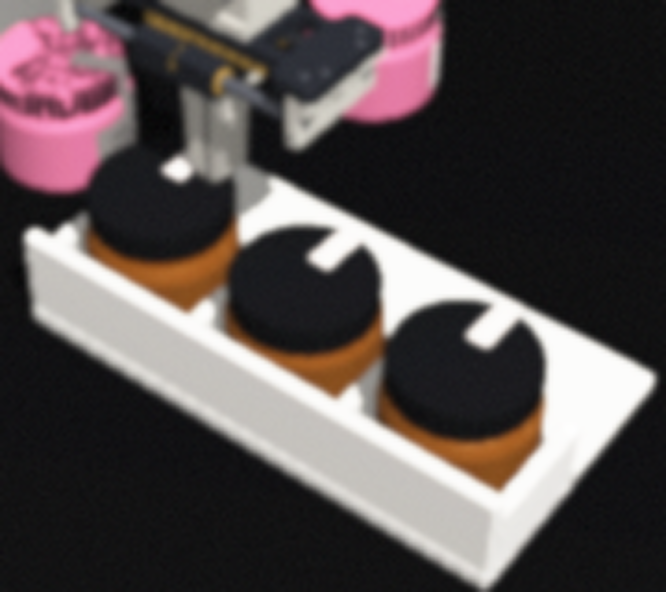

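The strip now seems to point to the front, but the finger covers part of it. I'll move clear for a full look.

Call:
carry_out([
  [0, 0, -0.03, 0, 0, 0],
  [0, 0, -0.08, 0, 0, 0],
  [0, 0, -0.13, 0, 0, 0],
  [-0.05, 0.05, -0.17, 0, 0, 0],
  [-0.1, 0.1, -0.17, 0, 0, 0],
  [-0.14, 0.15, -0.17, 0, 0, 0],
  [-0.16, 0.2, -0.17, 0, 0, 0],
  [-0.16, 0.25, -0.17, 0, 0, 0],
  [-0.16, 0.28, -0.17, 0, 0, 0],
  [-0.16, 0.28, -0.17, 0, 0, 0],
])

```text
t: 16.05
tool_pos: [0.4408, -0.3625, 0.2761]
orientation: [-3.138, -0.136, 0.001]
force: [0.2, 0.7, -0.9]
opening: 0.0004
gripper_force: 0.0
```

Run:
```python
from h import *
state();strip();strip("top")
im=robot.read_camera("top");g=im[195:315,215:395,::-1];cv2.imwrite("pics/c8.png",cv2.resize(g,None,fx=4.4,fy=4.4,interpolation=cv2.INTER_CUBIC))
```

```text
t 16.05 bay [-188.3 -258.6] z 276.1 F [ 0.2   0.75 -0.89] Fbay [0.27 0.73]
strip deg [-180, -179, -178, -177, -176, -175, -174, -173, -172, -171, -170, -169, -168, -167, -166, -165, -164, -163, -162, 159, 160, 161, 162, 163, 164, 165, 166, 167, 168, 169, 170, 171, 172, 173, 174, 175, 176, 177, 178, 179]
strip deg [-180, -179, -178, -177, -176, -175, -174, -173, -172, -171, -170, -169, -168, -167, -166, 160, 161, 162, 163, 164, 165, 166, 167, 168, 169, 170, 171, 172, 173, 174, 175, 176, 177, 178, 179]
```

View pics/c8.png

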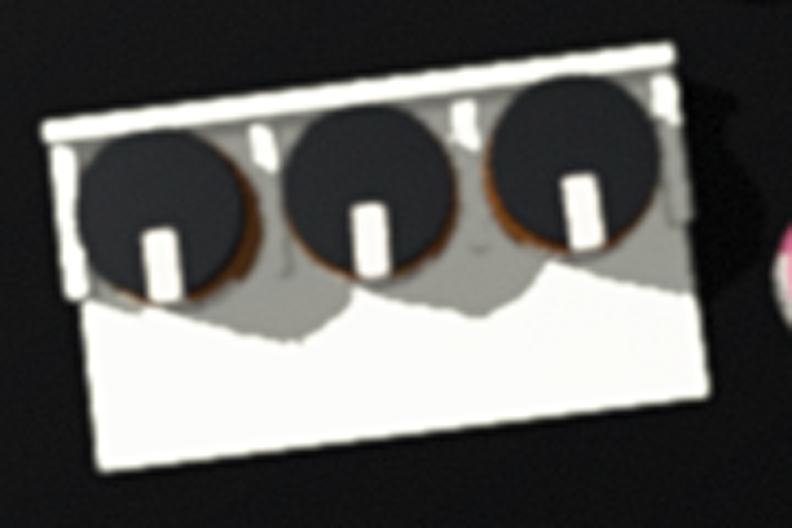

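The jar stands in line with its neighbours and its strip is within about 3° of straight out of the front. The neighbours haven't moved and the arm is clear, so I'll hand it in.

```bash
python3 -c "
from plant import robot
print(robot.close_job())"
```

```text
the job is handed in; nothing more can be done
None
```

The jar is fully home in its bay with its label facing squarely out of the front, to within about 3° in the last pictures; the neighbours look unmoved, the arm never went near the beaker, and I handed the job in at about 16 s (no verdict was returned).

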